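# Bed a white lens behind its extension ring in a V cradle

### The job

The chrome extension ring is blocking the black V-groove cradle: move it along the groove up to the orange end stop. Then take the white lens off the turntable and lay it wholly within the rest of the groove, its metal mount end towards the ring; bring it down gently and let it settle fully into the groove while you still hold it, and only then let go. Do not drop either part, and leave the mug, cleaner bottle, focus rail block and lens hood where they stand.

Things in the scene. Friction and masses are not known exactly. Their poses are not given: they have to be found in the camera images.
- cradle: Fixed V-groove cradle: aluminium foot 240 x 60 x 10 mm, black groove walls, orange end stop (8 mm thick, 50 mm wide, top 71 mm above the counter). Origin at the centre of the foot's underside, on the counter; x along the groove away from the stop, z up. The groove runs from x = -110 mm (face of the stop) to x = +110 mm (open end).
- groove_axis (a point): Point 64 mm above the counter over the cradle's middle, axes as the cradle's. The axis of a 60 mm part settled in the groove lies along x through this point. The walls slope 40 degrees, from a bottom line 25 mm above the counter to edges 45 mm above it and 23.5 mm either side of the middle (27.5 mm over the outsides).
- ring_center (a point): Centre of the loose chrome extension ring, a stout hollow-looking tube 64 mm long, about 250 g, lying in the groove; this point is half-way along its axis and x is the axis. Its two end flanges are 60 mm in diameter and 8 mm long; the 48 mm between them is 56 mm in diameter, which is the place to grip.
- lens_center (a point): Centre of the loose white lens, 130 mm long, about 270 to 530 g, lying on its side; this point is half-way along its axis, x is the axis and points from the metal mount to the glass front (the lens may be rolled about x). The middle 74 mm (37 mm either side of this point) is 56 mm in diameter, the place to grip; the bands on either side of it are 60 mm in diameter.
- lens_mount (a point): Centre of the end face of the steel lens mount (48 mm diameter, 8 mm long), on the lens axis 65 mm from its centre.
- lens_front (a point): Centre of the dark glass front with its black rim, on the lens axis 65 mm from its centre.
- turntable: Low aluminium turntable with knurled edge, locked (does not turn). 220 mm diameter, top 22 mm above the counter. Origin at the centre of its underside, z up. Two black rubber ribs 12 mm high run along its x, 17 and 53 mm to the -y side of its centre; the lens lies along x on them, its axis about 59 mm above the counter.
- hood: Bystander: loose black lens hood, a ring 64 mm in outer diameter and 40 mm high, standing on the turntable beside the lens (37 mm are free between the gripped part of the lens and the hood). Origin at the centre of its underside.
- mug: Bystander: loose black ceramic mug, 76 mm in diameter, 95 mm high, handle at its +y. Origin at the centre of its underside.
- cleaner: Bystander: loose blue bottle of lens cleaner, 44 mm in diameter, 120 mm high. Origin at the centre of its underside.
- rail_block: Bystander: loose slim steel focus rail block, 140 x 30 x 38 mm high, lying nearly parallel to the cradle on its -y side, its middle line 85 to 95 mm from the groove's. Origin at the centre of its underside, x along it.

How it is judged:
By the outcome, as a careful person would: the job done as asked, in the order asked, and still so for the second after the job is handed in, with the robot touching nothing.
It also fails if it takes over 64 s, if anything falls off the work surface, if the arm or the gripper's body presses on something with over 40 N, if the wrist force passes 120 N, or if a joint passes its speed limit or range.

### The arm

A 7-joint arm with a two-finger parallel gripper is mounted at the origin on the work surface. World frame = base frame: x ahead of the robot, y to its left, z up, the work surface at z = 0. Lengths are in mm, angles in rad, forces in N, time in s.
With the tool pointing down it reaches from about 425 to 825 mm from the base axis. Payload 3.6 kg.
Tool frame: the origin (TCP) lies where the fingers leave the gripper's body, on its centre line; the fingertips stand 84 mm ahead of it and the grasp point (between the pads) lies 65 mm ahead of it; z points along the fingers, y is the line along which they close (so a half turn about z gives the same grasp; the last joint's range is limited). The gripper opens to 93 mm and grips with 3 to 60 N. Pads are 15 mm wide; open, the fingers measure 128 mm over their backs; the gripper's body (75 mm by 188 mm) begins 65 mm behind the grasp point.
Start: joints at [1.091, 0.615, -0.013, 1.423, 0.008, 1.103, -0.04], TCP at [284.371, -584.467, 302.74] pointing down, gripper open.
Joint ranges: [-3.12, 3.12], [-0.3, 2.06], [-1.34, 1.32], [0.26, 2.42], [-1.36, 4.5], [0.01, 1.98], [-2.84, 2.84]. Speed limits (rad/s): [2.79, 2.79, 3.14, 3.14, 3.14, 3.14, 3.14].

### API

Orientations are given as a unit quaternion [w, x, y, z].
In Python, from cell import arm, viewer gives the robot as it stands. The module is installed in compiled form; this text tells all that it offers.
- The arm moves only by the shell command python3 -m creep 'ROWS'. ROWS is JSON, a list of rows, each a list of 3 entries, a list of its own where there are three numbers: the shift along the tool's x, y, z normalised to -1 to 1, where 1 is 0.3 m, then the turn, a rotation vector about the tool's x, y, z normalised to -1 to 1, where 1 is 2 rad, then the opening, from -1 (shut) to 1 (fully open), so that 0 is half open. A call has 1 to 12 rows; each row is the pose to reach, as a shift and turn from the pose commanded when the call began, along the tool's axes at that moment; what a row does not reach only later rows make up. A row lasts 1/10 s, in which the tool goes at most 50 mm and 8.59 degrees, less where a joint would pass 70% of its speed; a pose out of reach is approached as far as the arm can. A call with a number of a shift or a turn outside -1 to 1 is refused whole. A call with a gripper value outside its range is refused whole. The fingers move at their own pace and stop on an object; the grip force is fixed at half the most. Time passes only in rows, so rows that repeat a pose let the fingers close. It gives the time, the measured TCP pose, the force, the opening and the grip force at its end, in the units of the state.
- arm.get_obs(): the state, without advancing time (a new reading comes with each control period).
- viewer.camera(name): name is "scene" or "top"; returns (picture, depth): 400x640x3 uint8, red, green, blue; 400x640 float32, mm along the optical axis (not along the pixel's ray), 0 where there is no reading.
- viewer.camera_params(name): a dict with "fx", "fy", "cx", "cy" (pixels), "R" (3x3) and "t" (3): a world point X has camera coordinates R X + t. Camera axes: x right, y down, z forward; pixel columns grow to the right and rows downward; lengths in mm; the calibration is good to about 2 mm. A picture is of the moment at which its call begins. camera_params takes no time and is no camera call.
- arm.sign_off(): hands the job in; it is judged then, once.
The state is a dict: "time_s": time; "joint_positions": joint angles; "joint_vel": joint speeds; "joint_efforts": joint torques, N m; "ee_pos": TCP position; "tool_rot": TCP orientation; "force": force on the tool from outside, world axes, zero at the start; "torque": the same for the moment, N m; "gripper_width": opening from 0.0 (shut) to 1.0 (fully open); "gripper_force": force on a finger pad.
Only numpy, scipy, OpenCV 4.12 (cv2) and the standard library are available. Lean on these libraries where they do the work, as an engineer would, in place of code of your own. Each camera call takes 0.05 s, during which the arm holds its last target. There are 200 camera calls.

## Working session

There is one attempt and no reset: what is moved stays moved. The work goes in short steps, Python scripts to look and compute and a shell command to move; the robot and the scene stay as the last step left them, time stands still between calls to the robot, and variables do not carry over. Pictures are saved under pics/ and viewed, at most 10 in all, crops included, and the job is handed in when it is done.

```bash
mkdir -p pics
python3 - <<'E'
from cell import arm, viewer
import cv2, numpy as np
o=arm.get_obs(); print({k:np.round(v,3).tolist() for k,v in o.items()})
for n in("scene","top"):
    p,d=viewer.camera(n); cv2.imwrite(f"pics/{n}0.png",p[:,:,::-1]); np.savez(f"{n}0.npz",p=p,d=d)
    c=viewer.camera_params(n); print(n,{k:np.round(v,3).tolist() for k,v in c.items()})
E
```

```text
{'time_s': 0.0, 'joint_positions': [1.091, 0.616, -0.013, 1.425, 0.008, 1.103, -0.04], 'joint_vel': [-0.002, 0.001, -0.001, 0.001, -0.0, 0.001, -0.001], 'joint_efforts': [0.001, -45.894, 0.209, -16.574, -0.061, 0.02, 0.0], 'ee_pos': [284.116, -583.979, 301.585], 'tool_rot': [-0.001, 0.974, 0.225, -0.0], 'force': [0.583, -0.666, 0.536], 'torque': [0.014, 0.007, -0.034], 'gripper_force': 0.0, 'gripper_width': 0.999}
scene {'fx': 372.31, 'fy': 372.31, 'cx': 313.572, 'cy': 201.887, 'R': [[-0.778, 0.629, 0.004], [0.387, 0.484, -0.785], [-0.496, -0.609, -0.619]], 't': [418.902, -170.4, 1199.533]}
top {'fx': 434.05, 'fy': 434.05, 'cx': 316.519, 'cy': 201.76, 'R': [[0.021, -1.0, 0.016], [-0.981, -0.024, -0.19], [0.191, -0.012, -0.982]], 't': [7.441, 565.364, 744.309]}
```

View pics/top0.png

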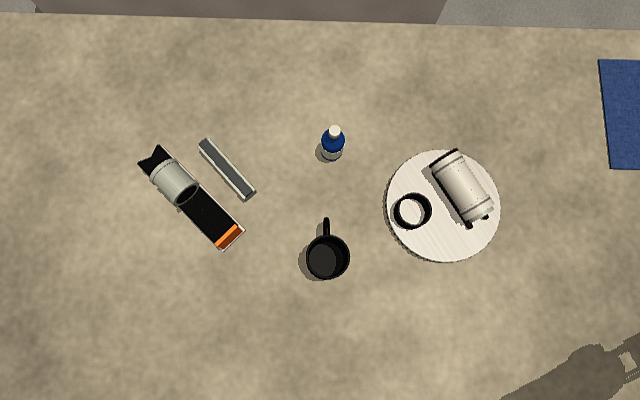

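View pics/scene0.png

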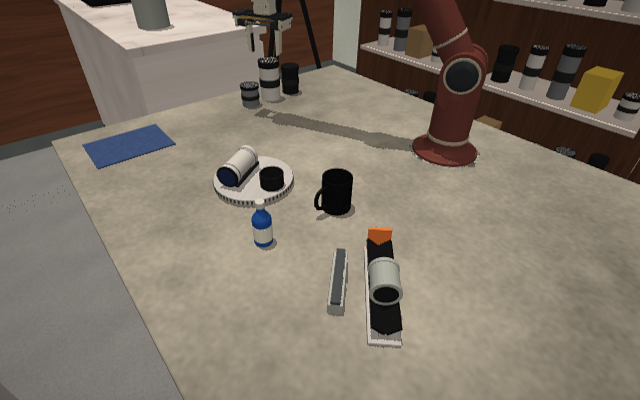

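The top view shows the cradle at lower left: orange stop at (230,237), open end at (153,158), ring at (175,182) and rail block at (227,170). The mug is at (327,257), the bottle at (333,143), the hood at (411,211) and the lens from its dark front near (446,158) to the mount near (485,218). The scene view confirms that the lens front faces away from the robot and the stop is at the near end of the cradle.

```bash
cat > h.py <<'E'
import numpy as np, cv2
from cell import arm, viewer
def cloud(n,p=None,d=None):
    if p is None: p,d=viewer.camera(n)
    c=viewer.camera_params(n); v,u=np.mgrid[:400,:640]
    X=np.stack([(u-c["cx"])/c["fx"]*d,(v-c["cy"])/c["fy"]*d,d],-1)-np.array(c["t"])
    return p.astype(int),d,X@np.array(c["R"])
def box(m,u0,u1,v0,v1):
    k=np.zeros_like(m);k[v0:v1,u0:u1]=1;return m&k
def rect(P): 
    (c,s,a)=cv2.minAreaRect(P[:,:2].astype(np.float32)); return np.round(c,1),np.round(s,1),round(a,1)
E
python3 - <<'E'
from h import *
f=np.load("top0.npz");p,d,X=cloud("top",f["p"],f["d"])
z=X[...,2];ok=d>0
print("floor",[np.round(np.median(z[v-5:v+5,u-5:u+5]),1) for u,v in((100,300),(280,150),(550,250),(380,320))])
R,G,B=p[...,0],p[...,1],p[...,2]
def rep(n,m):
    P=X[m&ok]; print(n,len(P),"z",np.round(np.percentile(P[:,2],[2,50,98]),1),*rect(P))
o=(R>150)&(B<80)&(R>1.6*G)
rep("orange",box(o&(z>60),190,260,210,260))
rep("black groove",box((R<50)&(z>15)&(z<52),130,250,140,250))
rep("cradle all",box((z>5)&(z<52),125,247,140,255)&(np.mgrid[:400,:640][1]<np.mgrid[:400,:640][0]*0.9+45))
rep("ring z>70",box(z>70,140,205,150,212)); rep("ring top >88",box(z>88,140,205,150,212))
rep("rail",box((z>30),195,262,130,205)&(np.mgrid[:400,:640][1]>np.mgrid[:400,:640][0]*0.9+45))
rep("turntable",box((z>15)&(z<28),375,510,140,270))
rep("lens >62",box(z>66,425,510,140,235)); rep("lens top",box(z>82,425,510,140,235))
rep("hood",box(z>52,385,430,185,235))
rep("mug",box(z>85,295,355,215,285)); rep("cleaner",box(z>30,315,355,120,165))
E
python3 - <<'E'
import cv2
im=cv2.imread('pics/top0.png')
a=cv2.resize(im[135:260,125:265],None,fx=2.8,fy=4*.7,interpolation=2);b=cv2.resize(im[140:265,375:515],None,fx=2.8,fy=2.8,interpolation=2)
cv2.imwrite('pics/crop.png',cv2.hconcat([a,b]))
E
```

```text
floor [np.float64(1.3), np.float64(1.1), np.float64(1.5), np.float64(0.8)]
orange 105 z [68.8 72.  74.7] [498.4 179.4] [ 7.8 49.3] 45.8
black groove 1920 z [26.  38.  47.1] [597.4 243.5] [220.2 110. ] 46.5
cradle all 2396 z [ 8.  36.6 47.4] [578.5 273.6] [239.5 209.9] 87.2
ring z>70 1230 z [72.  89.2 95.7] [593.7 279. ] [65.6 57.7] 46.0
ring top >88 692 z [88.3 92.  96.3] [593.  279.9] [64.8 41.6] 46.9
rail 767 z [30.3 38.9 41.7] [632.6 195.4] [140.5  28.7] 43.1
turntable 7065 z [19.7 23.  26. ] [ 572.7 -223. ] [221.1 221. ] 62.0
lens >62 2148 z [67.5 84.6 91. ] [ 599.9 -246. ] [130.2  58.8] 31.8
lens top 1381 z [82.2 86.9 91.2] [ 599.8 -245.7] [130.   44.9] 32.2
hood 297 z [52.6 61.9 65.2] [ 554.6 -156. ] [59.8 63.1] 85.6
mug 346 z [86.8 95.5 98.4] [ 4.639e+02 -1.000e-01] [74.7 73.4] 1.5
cleaner 608 z [ 34.3  82.3 122.3] [676.1  -6.5] [43.9 36.6] 76.4
```

View pics/crop.png

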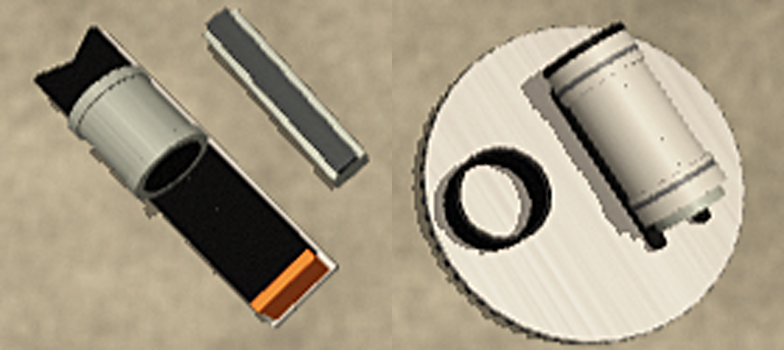

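```bash
cat >> h.py <<'E'
from scipy.spatial.transform import Rotation as Ro
def go(x,y,z,yaw):
    "shift/turn (normalised) from the measured TCP to target TCP, tool down, tool x at yaw deg"
    o=arm.get_obs();w,a,b,c=o["tool_rot"];R=Ro.from_quat([a,b,c,w])
    T=Ro.from_euler('z',yaw,degrees=True)*Ro.from_euler('x',180,degrees=True)
    D=R.inv().apply(np.array([x,y,z])-o["ee_pos"])
    print("shift",np.round(D/300,4),"turn",np.round((R.inv()*T).as_rotvec()/2,4),"mm",np.round(D,1))
E
python3 - <<'E'
from h import *
f=np.load("scene0.npz");p,d,X=cloud("scene",f["p"],f["d"])
z=X[...,2];ok=d>0
R,G,B=p[...,0],p[...,1],p[...,2]
def rep(n,m):
    P=X[m&ok]; print(n,len(P),"z",np.round(np.percentile(P[:,2],[2,50,98]),1),*rect(P))
rep("orange",box((R>150)&(B<80)&(R>1.6*G)&(z>64),360,400,220,245))
rep("ring>66",box(z>66,360,410,248,310)); rep("ring>88",box(z>88,360,410,248,310))
rep("lens>70",box(z>66,210,262,140,192));rep("lens>82",box(z>82,210,262,140,192))
rep("hood",box(z>57,258,288,160,195)); rep("rail",box(z>30,325,352,240,320))
go(593.5,279.5,230,46.4)
E
```

```text
orange 66 z [66.8 69.8 71.7] [503.1 181.6] [ 8.6 47. ] 45.0
ring>66 1075 z [67.6 86.3 93.5] [597.  280.6] [67.2 58.8] 46.6
ring>88 445 z [88.2 90.8 93.9] [596.7 280.1] [66.  35.6] 46.6
lens>70 641 z [66.5 82.  89. ] [ 606.2 -243.3] [126.9  57.4] 32.2
lens>82 319 z [82.3 86.  89.5] [ 606.5 -243.3] [126.2  37.9] 34.2
hood 113 z [57.1 60.5 62.6] [ 558. -157.] [65.3 60.5] 55.0
rail 518 z [32.3 37.5 39.6] [635.  196.1] [142.   20.5] 42.1
shift [ 2.1868 -2.1365  0.2437] turn [-0.0011 -0.0002 -0.1785] mm [ 656.  -640.9   73.1]
```

```bash
python3 -m creep '[[[0.73,-0.71,0],[0,0,0],0.63],[[0.73,-0.71,0],[0,0,0],0.63],[[0.73,-0.71,0],[0,0,0],0.63],[[0.73,-0.71,0],[0,0,0],0.63],[[0.73,-0.71,0],[0,0,0],0.63],[[0.73,-0.71,0],[0,0,0],0.63],[[0.73,-0.71,0],[0,0,0],0.63],[[0.73,-0.71,0],[0,0,0],0.63],[[0.73,-0.71,0],[0,0,0],0.63],[[0.73,-0.71,0],[0,0,0],0.63]]'
python3 -m creep '[[[0.73,-0.71,0],[0,0,0],0.63],[[0.73,-0.71,0],[0,0,0],0.63],[[0.73,-0.71,0],[0,0,0],0.63],[[0.73,-0.71,0],[0,0,0],0.63],[[0.73,-0.71,0],[0,0,0],0.63],[[0.73,-0.71,0],[0,0,0],0.63],[[0.73,-0.71,0],[0,0,0],0.63],[[0.73,-0.71,0],[0,0,0],0.63],[[0.73,-0.71,0],[0,0,0],0.63],[[0.73,-0.71,0],[0,0,0],0.63]]'
python3 -c "
from h import *
go(595,280,230,46.5)"
```

```text
time_s: 1.1
ee_pos: [387.2, -299.1, 302.6]
tool_rot: [0.0, 0.975, 0.223, -0.0]
force: [0.4, 0.6, 0.5]
gripper_width: 0.812
gripper_force: 0.0
time_s: 2.1
ee_pos: [491.5, -12.6, 302.6]
tool_rot: [0.001, 0.975, 0.222, -0.0]
force: [-0.2, -0.8, -0.1]
gripper_width: 0.816
gripper_force: 0.0
shift [ 0.7337 -0.73    0.2407] turn [ 0.0003  0.0006 -0.1819] mm [ 220.1 -219.    72.2]
```

```bash
python3 -m creep '[[[0.73,-0.73,0.24],[0,0,-0.18],0.63],[[0.73,-0.73,0.24],[0,0,-0.18],0.63],[[0.73,-0.73,0.24],[0,0,-0.18],0.63],[[0.73,-0.73,0.24],[0,0,-0.18],0.63],[[0.73,-0.73,0.24],[0,0,-0.18],0.63],[[0.73,-0.73,0.24],[0,0,-0.18],0.63],[[0.73,-0.73,0.24],[0,0,-0.18],0.63],[[0.73,-0.73,0.24],[0,0,-0.18],0.63],[[0.73,-0.73,0.24],[0,0,-0.18],0.63],[[0.73,-0.73,0.24],[0,0,-0.18],0.63]]'
python3 -c "
from h import *
print(arm.get_obs()['joint_positions'])
go(595,280,132,46.5)
p,d=viewer.camera('scene');cv2.imwrite('pics/s1.png',cv2.resize(p[160:400,220:540,::-1],None,fx=2.4,fy=2.4))"
```

```text
time_s: 3.1
ee_pos: [593.8, 279.6, 231.3]
tool_rot: [0.001, 0.919, 0.393, -0.0]
force: [-0.8, -0.5, 0.4]
gripper_width: 0.814
gripper_force: 0.0
[-0.35534952  0.70026818 -0.21098305  1.48509894  0.16654369  0.97419951
 -1.37410648]
shift [0.0042 0.0013 0.3308] turn [ 0.001   0.0005 -0.0015] mm [ 1.3  0.4 99.3]
```

View pics/s1.png

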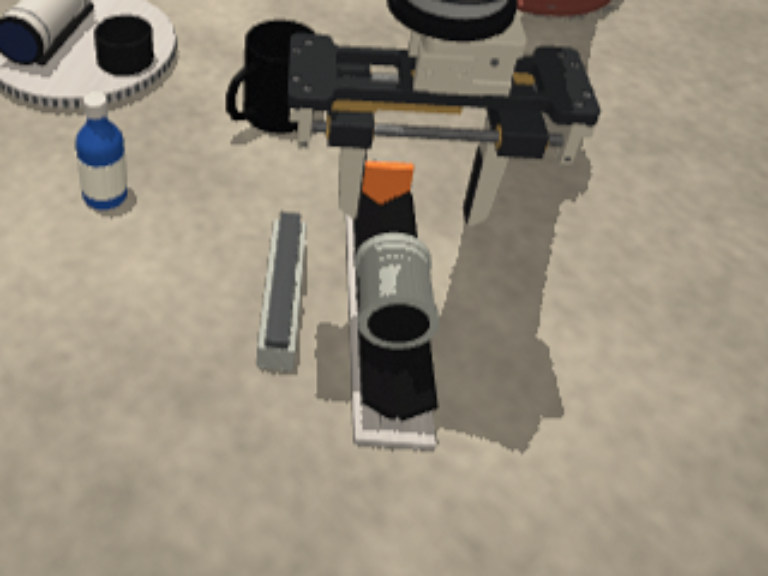

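The open fingers straddle the groove axis above the ring (ring at about (397,290) in the crop, finger tips at (345,215) and (470,218)). I descend, slowing at the end, and close.

```bash
python3 -m creep '[[[0.003,0.001,0.08],[0,0,0],0.63],[[0.003,0.001,0.16],[0,0,0],0.63],[[0.003,0.001,0.23],[0,0,0],0.63],[[0.003,0.001,0.28],[0,0,0],0.63],[[0.003,0.001,0.31],[0,0,0],0.63],[[0.003,0.001,0.327],[0,0,0],0.63],[[0.003,0.001,0.327],[0,0,0],0.63],[[0.003,0.001,0.327],[0,0,0],0.63]]'
python3 -m creep '[[[0,0,0],[0,0,0],0.45],[[0,0,0],[0,0,0],0.35],[[0,0,0],[0,0,0],0.3],[[0,0,0],[0,0,0],0.25],[[0,0,0],[0,0,0],0.22],[[0,0,0],[0,0,0],0.2]]'
```

```text
time_s: 3.95
ee_pos: [594.3, 283.6, 133.6]
tool_rot: [-0.0, 0.919, 0.395, 0.001]
force: [-0.3, 0.6, 0.1]
gripper_width: 0.816
gripper_force: 0.0
time_s: 4.55
ee_pos: [596.2, 281.5, 133.5]
tool_rot: [0.002, 0.919, 0.395, 0.002]
force: [4.5, -4.3, 2.0]
gripper_width: 0.605
gripper_force: 2.8
```

```bash
python3 -m creep '[[[0,0.004,0],[0,0,0],0.2],[[0,0.008,0],[0,0,0],0.2],[[0,0.008,0],[0,0,0],0.2],[[0,0.008,0],[0,0,0],0.2]]'
python3 -m creep '[[[0,0,0],[0,0,0],0.0],[[0,0,0],[0,0,0],-0.3],[[0,0,0],[0,0,0],-0.5],[[0,0,0],[0,0,0],-0.5]]'
```

```text
time_s: 4.95
ee_pos: [596.6, 281.2, 133.2]
tool_rot: [0.001, 0.919, 0.395, 0.001]
force: [4.0, -2.5, 3.7]
gripper_width: 0.601
gripper_force: 2.8
time_s: 5.35
ee_pos: [596.6, 281.2, 133.2]
tool_rot: [0.001, 0.919, 0.395, 0.001]
force: [4.1, -4.2, 2.0]
gripper_width: 0.594
gripper_force: 30.0
```

```bash
python3 -m creep '[[[-0.02,0.005,0],[0,0,0],-0.5],[[-0.05,0.005,0],[0,0,0],-0.5],[[-0.09,0.005,0],[0,0,0],-0.5],[[-0.13,0.005,0],[0,0,0],-0.5],[[-0.17,0.005,0],[0,0,0],-0.5],[[-0.2,0.005,0],[0,0,0],-0.5],[[-0.2,0.005,0],[0,0,0],-0.5]]'
```

```text
time_s: 6.05
ee_pos: [554.8, 237.0, 133.2]
tool_rot: [-0.0, 0.919, 0.395, -0.0]
force: [2.2, -2.1, 4.9]
gripper_width: 0.595
gripper_force: 30.0
```

```bash
python3 -m creep '[[[-0.03,0.003,0],[0,0,0],-0.5],[[-0.06,0.003,0],[0,0,0],-0.5],[[-0.085,0.003,0],[0,0,0],-0.5],[[-0.1,0.003,0],[0,0,0],-0.5],[[-0.11,0.003,0],[0,0,0],-0.5],[[-0.115,0.003,0],[0,0,0],-0.5],[[-0.115,0.003,0],[0,0,0],-0.5]]'
python3 -m creep '[[[-0.003,0,0],[0,0,0],-0.5],[[-0.006,0,0],[0,0,0],-0.5],[[-0.006,0,0],[0,0,0],-0.5]]'
```

```text
time_s: 6.75
ee_pos: [532.2, 212.9, 133.1]
tool_rot: [-0.001, 0.918, 0.396, 0.001]
force: [3.3, 3.4, 4.9]
gripper_width: 0.594
gripper_force: 30.0
time_s: 7.05
ee_pos: [531.2, 211.9, 133.2]
tool_rot: [-0.001, 0.918, 0.396, 0.001]
force: [2.8, 5.0, 5.4]
gripper_width: 0.596
gripper_force: 30.0
```

```bash
python3 -m creep '[[[-0.004,0,0],[0,0,0],-0.5],[[-0.008,0,0],[0,0,0],-0.5],[[-0.008,0,0],[0,0,0],-0.5]]'
python3 -m creep '[[[-0.004,0,0],[0,0,0],-0.5],[[-0.008,0,0],[0,0,0],-0.5],[[-0.008,0,0],[0,0,0],-0.5]]'
python3 - <<'E'
from h import *
f,d,X=cloud("top");cv2.imwrite("pics/t2.png",cv2.resize(f[120:270,120:300,::-1].astype(np.uint8),None,fx=4,fy=4))
f,d,X=cloud("scene");cv2.imwrite("pics/s2.png",cv2.resize(f[200:350,300:480,::-1].astype(np.uint8),None,fx=4,fy=4))
E
```

```text
time_s: 7.35
ee_pos: [529.6, 210.1, 133.1]
tool_rot: [-0.001, 0.918, 0.396, 0.001]
force: [2.6, 3.1, 5.0]
gripper_width: 0.597
gripper_force: 30.0
time_s: 7.65
ee_pos: [527.9, 208.4, 133.2]
tool_rot: [-0.001, 0.918, 0.396, 0.001]
force: [3.7, 2.9, 4.9]
gripper_width: 0.596
gripper_force: 30.0
```

View pics/s2.png

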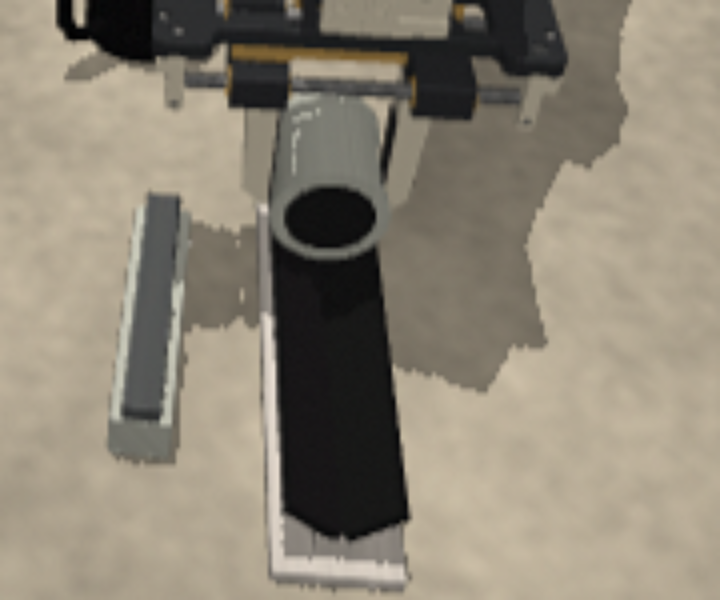

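The ring moves with the gripper along the groove (front face at (330,215) in the crop). The axial force is still only sliding friction, so I keep creeping.

```bash
python3 -m creep '[[[-0.004,0,0],[0,0,0],-0.5],[[-0.008,0,0],[0,0,0],-0.5],[[-0.008,0,0],[0,0,0],-0.5]]'
python3 -m creep '[[[-0.004,0,0],[0,0,0],-0.5],[[-0.008,0,0],[0,0,0],-0.5],[[-0.008,0,0],[0,0,0],-0.5]]'
```

```text
time_s: 8.05
ee_pos: [526.5, 206.9, 133.1]
tool_rot: [-0.001, 0.918, 0.396, 0.002]
force: [4.5, 4.7, 4.0]
gripper_width: 0.591
gripper_force: 30.0
time_s: 8.35
ee_pos: [526.2, 206.7, 133.2]
tool_rot: [-0.002, 0.918, 0.396, 0.004]
force: [7.2, 6.8, -0.2]
gripper_width: 0.596
gripper_force: 30.0
```

```bash
python3 -m creep '[[[-0.003,0,0],[0,0,0],-0.5],[[-0.005,0,0],[0,0,0],-0.5],[[-0.005,0,0],[0,0,0],-0.5]]'
python3 -m creep '[[[0,0,0],[0,0,0],0.3],[[0,0,0],[0,0,0],0.5],[[0,0,0],[0,0,0],0.63],[[0,0,0],[0,0,0],0.63]]'
python3 -m creep '[[[0,0,-0.05],[0,0,0],0.63],[[0,0,-0.15],[0,0,0],0.63],[[0,0,-0.3],[0,0,0],0.63],[[0,0,-0.45],[0,0,0],0.63],[[0,0,-0.58],[0,0,0],0.63],[[0,0,-0.58],[0,0,0],0.63]]'
python3 - <<'E'
from h import *
go(602,-245,307,32.5)
E
```

```text
time_s: 8.65
ee_pos: [526.1, 206.5, 133.2]
tool_rot: [-0.003, 0.918, 0.396, 0.005]
force: [8.6, 8.0, -2.0]
gripper_width: 0.596
gripper_force: 30.0
time_s: 9.05
ee_pos: [522.0, 201.0, 131.9]
tool_rot: [0.0, 0.919, 0.395, -0.002]
force: [0.1, 0.7, -1.2]
gripper_width: 0.811
gripper_force: 0.0
time_s: 9.65
ee_pos: [525.1, 203.0, 312.3]
tool_rot: [0.0, 0.919, 0.395, 0.005]
force: [0.6, 1.0, -0.3]
gripper_width: 0.814
gripper_force: 0.0
shift [-0.9079  1.2129  0.0143] turn [ 0.0016 -0.0052  0.1226] mm [-272.4  363.9    4.3]
```

```bash
python3 -m creep '[[[-0.45,0.6,0],[0,0,0],0.63],[[-0.45,0.6,0],[0,0,0],0.63],[[-0.45,0.6,0],[0,0,0],0.63],[[-0.45,0.6,0],[0,0,0],0.63],[[-0.45,0.6,0],[0,0,0],0.63],[[-0.45,0.6,0],[0,0,0],0.63],[[-0.45,0.6,0],[0,0,0],0.63]]'
python3 - <<'E'
from h import *
p,d,X=cloud("top");z=X[...,2];R,G,B=p[...,0],p[...,1],p[...,2]
m=box((z>70)&(d>0)&~((R>130)&(R>1.5*B)),150,260,150,260);print("ring",*rect(X[m]),m.sum())
m=box((R>150)&(B<80)&(R>1.6*G)&(z>60),190,260,210,260);print("orange",*rect(X[m]),m.sum())
cv2.imwrite("pics/t3.png",cv2.resize(p[120:290,120:340,::-1].astype(np.uint8),None,fx=3.4,fy=3.4))
p,d,X=cloud("scene");z=X[...,2]
m=box((z>66)&(d>0),210,262,140,192);print("lens",*rect(X[m]))
go(602,-245,200,32.5)
E
```

```text
time_s: 10.35
ee_pos: [560.5, -19.5, 305.6]
tool_rot: [-0.001, 0.919, 0.395, -0.001]
force: [0.3, 0.9, -0.2]
gripper_width: 0.815
gripper_force: 0.0
ring [523.6 205.6] [65.4 58.2] 46.9 1219
orange [468.3 105.7] [182.6  46.7] 68.2 53
lens [ 604.9 -243. ] [127.3  55.5] 30.9
shift [-0.4585  0.6207  0.3524] turn [-0.0011  0.0002  0.1245] mm [-137.5  186.2  105.7]
```

View pics/t3.png

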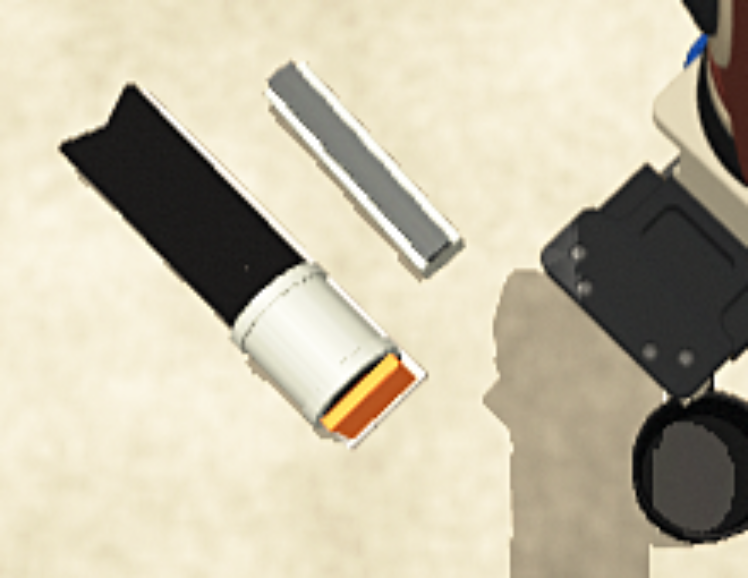

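The ring is against the stop: its white body runs from about (280,290) to (360,390) in the crop, with the orange stop right behind it. Next, the lens.

```bash
python3 -m creep '[[[-0.46,0.62,0.35],[0,0,0.125],0.63],[[-0.46,0.62,0.35],[0,0,0.125],0.63],[[-0.46,0.62,0.35],[0,0,0.125],0.63],[[-0.46,0.62,0.35],[0,0,0.125],0.63],[[-0.46,0.62,0.35],[0,0,0.125],0.63],[[-0.46,0.62,0.35],[0,0,0.125],0.63],[[-0.46,0.62,0.35],[0,0,0.125],0.63],[[-0.46,0.62,0.35],[0,0,0.125],0.63],[[-0.46,0.62,0.35],[0,0,0.125],0.63]]'
python3 - <<'E'
from h import *
go(602,-245,128,32.3)
p,d,X=cloud("scene");cv2.imwrite("pics/s4.png",cv2.resize(p[60:230,180:340,::-1].astype(np.uint8),None,fx=3.5,fy=3.5))
E
```

```text
time_s: 11.35
ee_pos: [602.7, -244.3, 202.8]
tool_rot: [-0.001, 0.96, 0.28, 0.001]
force: [-0.2, 0.9, 1.1]
gripper_width: 0.813
gripper_force: 0.0
shift [-0.0037  0.0008  0.2492] turn [-0.0002 -0.0012  0.0019] mm [-1.1  0.2 74.8]
```

View pics/s4.png

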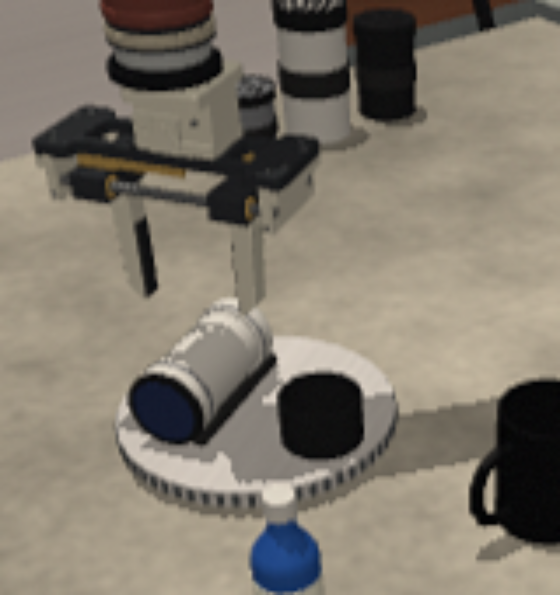

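The fingers straddle the lens (front at (165,408) in the crop), and the hood at (320,415) is clear of them. I descend.

```bash
python3 -m creep '[[[-0.003,0,0.05],[0,0,0.002],0.63],[[-0.003,0,0.1],[0,0,0.002],0.63],[[-0.003,0,0.14],[0,0,0.002],0.63],[[-0.003,0,0.16],[0,0,0.002],0.63],[[-0.003,0,0.16],[0,0,0.002],0.63],[[-0.003,0,0.16],[0,0,0.002],0.63]]'
python3 -c "
from h import *
go(602,-245,128,32.3);print(arm.get_obs()['ee_pos'])"
```

```text
time_s: 12.0
ee_pos: [601.1, -248.2, 153.8]
tool_rot: [0.0, 0.961, 0.276, 0.0]
force: [0.1, -0.1, -0.2]
gripper_width: 0.815
gripper_force: 0.0
shift [ 0.0083 -0.0074  0.0859] turn [ 0.0001 -0.0002 -0.0024] mm [ 2.5 -2.2 25.8]
[ 601.07195979 -248.20413752  153.76756274]
```

```bash
python3 -m creep '[[[0.008,-0.007,0.02],[0,0,-0.002],0.63],[[0.008,-0.007,0.045],[0,0,-0.002],0.63],[[0.008,-0.007,0.07],[0,0,-0.002],0.63],[[0.008,-0.007,0.085],[0,0,-0.002],0.63],[[0.008,-0.007,0.085],[0,0,-0.002],0.63],[[0.008,-0.007,0.085],[0,0,-0.002],0.63]]'
python3 -m creep '[[[0,0,0],[0,0,0],0.45],[[0,0,0],[0,0,0],0.35],[[0,0,0],[0,0,0],0.3],[[0,0,0],[0,0,0],0.25],[[0,0,0],[0,0,0],0.22],[[0,0,0],[0,0,0],0.21]]'
```

```text
time_s: 12.6
ee_pos: [601.7, -245.3, 128.0]
tool_rot: [-0.0, 0.961, 0.278, -0.0]
force: [-0.9, -1.1, 0.4]
gripper_width: 0.817
gripper_force: 0.0
time_s: 13.2
ee_pos: [602.6, -246.5, 128.8]
tool_rot: [0.002, 0.961, 0.277, 0.001]
force: [2.2, -2.9, 0.6]
gripper_width: 0.604
gripper_force: 1.8
```

```bash
python3 -m creep '[[[0,0.004,0],[0,0,0],0.1],[[0,0.006,0],[0,0,0],-0.1],[[0,0.006,0],[0,0,0],-0.4],[[0,0.006,0],[0,0,0],-0.5],[[0,0.006,0],[0,0,0],-0.5]]'
python3 -m creep '[[[0,0,-0.01],[0,0,0],-0.5],[[0,0,-0.025],[0,0,0],-0.5],[[0,0,-0.05],[0,0,0],-0.5],[[0,0,-0.08],[0,0,0],-0.5],[[0,0,-0.1],[0,0,0],-0.5],[[0,0,-0.1],[0,0,0],-0.5],[[0,0,-0.1],[0,0,0],-0.5]]'
python3 - <<'E'
from h import *
o=arm.get_obs();print(o["torque"])
p,d,X=cloud("scene");cv2.imwrite("pics/s5.png",cv2.resize(p[60:230,180:340,::-1].astype(np.uint8),None,fx=3.5,fy=3.5))
E
```

```text
time_s: 13.7
ee_pos: [603.0, -246.9, 128.7]
tool_rot: [0.0, 0.961, 0.278, 0.0]
force: [1.6, -3.3, 5.2]
gripper_width: 0.597
gripper_force: 30.0
time_s: 14.4
ee_pos: [602.6, -246.7, 158.4]
tool_rot: [-0.0, 0.961, 0.278, 0.0]
force: [-0.1, 0.1, -5.0]
gripper_width: 0.597
gripper_force: 30.0
[-0.01738238  0.02412114  0.00148812]
```

View pics/s5.png

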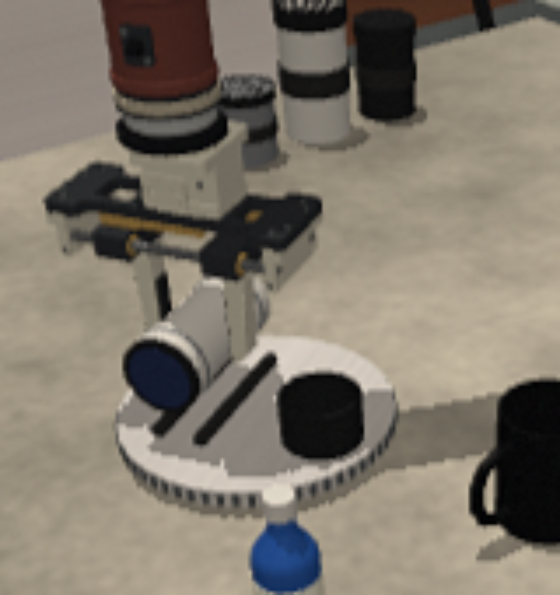

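The lens is off the ribs and held about level (front at (162,373) in the crop); the hood hasn't moved. I lift to transit height.

```bash
python3 -m creep '[[[0,0,-0.03],[0,0,0],-0.5],[[0,0,-0.1],[0,0,0],-0.5],[[0,0,-0.18],[0,0,0],-0.5],[[0,0,-0.26],[0,0,0],-0.5],[[0,0,-0.34],[0,0,0],-0.5],[[0,0,-0.4],[0,0,0],-0.5],[[0,0,-0.43],[0,0,0],-0.5],[[0,0,-0.44],[0,0,0],-0.5],[[0,0,-0.44],[0,0,0],-0.5]]'
python3 -c "
from h import *
go(601,286,280,46.6)
p,d,X=cloud('scene');z=X[...,2]
w=(d>0)&(abs(X[...,0]-602)<75)&(abs(X[...,1]+246)<60)&(z>150)&(z<262)
print(*rect(X[w]),w.sum()); P=X[w];u=np.array([np.cos(.566),np.sin(.566)]);s=(P[:,:2]-[602,-246])@u
for a in range(-70,70,14):
  k=(s>a)&(s<a+14)
  if k.sum()>9: print(a,k.sum(),np.round(np.percentile(P[k,2],97),1))
"
```

```text
time_s: 15.35
ee_pos: [602.4, -246.6, 289.8]
tool_rot: [-0.0, 0.961, 0.278, -0.0]
force: [0.4, 0.4, -5.2]
gripper_width: 0.594
gripper_force: 30.0
shift [ 0.9435 -1.5039  0.0334] turn [-0.0004  0.0002 -0.1252] mm [ 283.  -451.2   10. ]
[ 606.9 -242.5] [125.4  92.4] 35.9 1248
-70 12 245.6
-56 38 248.2
-42 41 249.2
-28 19 248.4
-14 92 258.0
0 316 260.7
14 83 247.7
28 70 249.4
42 101 250.0
56 476 248.2
```

```bash
python3 -m creep '[[[0.02,-0.03,0],[0,0,0],-0.5],[[0.06,-0.09,0],[0,0,0],-0.5],[[0.11,-0.17,0],[0,0,0],-0.5],[[0.16,-0.25,0],[0,0,0],-0.5],[[0.21,-0.33,0],[0,0,0],-0.5],[[0.26,-0.41,0],[0,0,0],-0.5],[[0.31,-0.49,0],[0,0,0],-0.5],[[0.36,-0.57,0],[0,0,0],-0.5],[[0.41,-0.65,0],[0,0,0],-0.5],[[0.45,-0.71,0],[0,0,0],-0.5],[[0.47,-0.75,0],[0,0,0],-0.5]]'
python3 -m creep '[[[0.02,-0.03,0],[0,0,-0.01],-0.5],[[0.06,-0.09,0],[0,0,-0.02],-0.5],[[0.11,-0.17,0],[0,0,-0.04],-0.5],[[0.16,-0.25,0],[0,0,-0.05],-0.5],[[0.21,-0.33,0],[0,0,-0.07],-0.5],[[0.26,-0.41,0],[0,0,-0.08],-0.5],[[0.31,-0.49,0],[0,0,-0.09],-0.5],[[0.36,-0.57,0],[0,0,-0.1],-0.5],[[0.41,-0.65,0],[0,0,-0.11],-0.5],[[0.45,-0.71,0],[0,0,-0.12],-0.5],[[0.47,-0.75,0.03],[0,0,-0.125],-0.5],[[0.47,-0.75,0.03],[0,0,-0.125],-0.5]]'
python3 -c "
from h import *
go(601,286,175,46.6)
o=arm.get_obs();print(o['torque'])
"
```

```text
time_s: 16.5
ee_pos: [601.2, 22.8, 289.4]
tool_rot: [-0.001, 0.96, 0.28, -0.0]
force: [-0.4, 0.1, -4.4]
gripper_width: 0.598
gripper_force: 30.0
time_s: 17.7
ee_pos: [599.5, 286.2, 279.0]
tool_rot: [-0.001, 0.918, 0.397, -0.002]
force: [-1.1, 0.1, -5.0]
gripper_width: 0.593
gripper_force: 30.0
shift [0.0042 0.0051 0.3466] turn [-0.0015  0.0016  0.0015] mm [  1.3   1.5 104. ]
[-0.02122738  0.11104137  0.01297222]
```

```bash
python3 -m creep '[[[0.004,0.005,0.04],[0,0,0.001],-0.5],[[0.004,0.005,0.1],[0,0,0.001],-0.5],[[0.004,0.005,0.17],[0,0,0.001],-0.5],[[0.004,0.005,0.24],[0,0,0.001],-0.5],[[0.004,0.005,0.3],[0,0,0.001],-0.5],[[0.004,0.005,0.34],[0,0,0.001],-0.5],[[0.004,0.005,0.36],[0,0,0.001],-0.5],[[0.004,0.005,0.36],[0,0,0.001],-0.5]]'
python3 - <<'E'
from h import *
go(601,286,145,46.6)
print(arm.get_obs()['ee_pos'])
C=np.array([577.9,262.6]);a=np.radians(46.6);u=np.array([np.cos(a),np.sin(a)]);v=np.array([-u[1],u[0]])
for n in("top","scene"):
    p,d,X=cloud(n);cv2.imwrite(f"pics/{n}6.png",p[...,::-1])
    s=(X[...,:2]-C)@u;t=(X[...,:2]-C)@v;z=X[...,2]
    b=(d>0)&(abs(s)<135)&(abs(t)<40)
    L=b&(z>98)&(z<125)&(s>-60)
    print(n,"lens s",np.round(np.percentile(s[L],[1,99]),1))
    for q in range(-130,130,10):
        k=b&(s>q)&(s<q+10)&(z>50)&(z<140)
        if k.sum()>8: print(q,k.sum(),"ztop",round(np.percentile(z[k],97),1),"t",np.round(np.percentile(t[k],[2,98]),1))
p=cv2.imread("pics/scene6.png");cv2.imwrite("pics/s6.png",cv2.resize(p[180:350,300:480],None,fx=3.3,fy=3.3))
E
```

```text
time_s: 18.5
ee_pos: [603.1, 283.0, 172.3]
tool_rot: [0.0, 0.919, 0.394, -0.001]
force: [0.1, -0.3, -5.1]
gripper_width: 0.597
gripper_force: 30.0
shift [ 0.0025 -0.012   0.0911] turn [ 0.0001  0.0009 -0.0019] mm [ 0.8 -3.6 27.3]
[603.12481403 283.00048804 172.31984348]
top lens s [-36.1  75.3]
-120 284 ztop 92.5 t [-25.2  25.3]
-110 190 ztop 96.3 t [-27.7  28.5]
-100 177 ztop 94.8 t [-25.8  26.9]
-90 180 ztop 94.3 t [-26.3  26.3]
-80 175 ztop 94.6 t [-26.9  25.8]
-70 180 ztop 94.6 t [-26.7  25.8]
-60 201 ztop 95.6 t [-27.5  28.5]
-50 66 ztop 95.8 t [-27.1  27.4]
-40 286 ztop 128.2 t [-24.4  19.3]
-30 266 ztop 134.7 t [-31.   25.4]
-20 209 ztop 135.0 t [-31.4  25.1]
-10 171 ztop 133.8 t [-30.1  23.6]
0 184 ztop 132.8 t [-30.   23.2]
10 190 ztop 133.2 t [-29.1  22.3]
20 200 ztop 131.7 t [-38.5  37.3]
30 93 ztop 133.3 t [-28.   24.1]
40 43 ztop 128.9 t [-29.9  24.1]
60 21 ztop 123.7 t [-31. -25.]
70 17 ztop 123.3 t [-31.  -25.5]
scene lens s [-5.2 99. ]
-20 61 ztop 133.6 t [-21.1  20.6]
-10 57 ztop 133.5 t [-19.5  25.4]
0 36 ztop 129.0 t [-23.4  21.6]
10 112 ztop 131.8 t [-27.1  20.7]
20 123 ztop 132.2 t [-28.9  23.6]
30 151 ztop 133.2 t [-30.8  23.8]
40 393 ztop 137.5 t [-39.1  38. ]
50 143 ztop 131.8 t [-31.4  18.8]
60 112 ztop 132.0 t [-31.7  18.8]
70 156 ztop 133.3 t [-33.7  21.4]
80 178 ztop 133.9 t [-34.   20.9]
90 797 ztop 132.7 t [-32.3  22.2][ WARN:0@0.959] global loadsave.cpp:1063 imwrite_ Unsupported depth image for selected encoder is fallbacked to CV_8U.
```

View pics/s6.png

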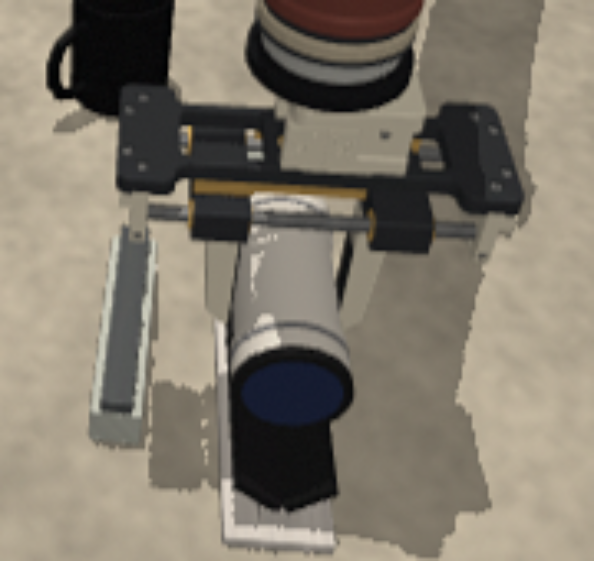

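The lens hangs level over the groove, front at (295,390) in the crop. In cradle coordinates it spans about x = -35 to +98, clear of the ring's end at -46. It sits about 3.5 mm to one side, so I correct that while lowering.

```bash
python3 -m creep '[[[0.002,-0.004,0.01],[0,0,-0.002],-0.5],[[0.002,-0.008,0.03],[0,0,-0.002],-0.5],[[0.002,-0.012,0.055],[0,0,-0.002],-0.5],[[0.002,-0.012,0.075],[0,0,-0.002],-0.5],[[0.002,-0.012,0.09],[0,0,-0.002],-0.5],[[0.002,-0.012,0.09],[0,0,-0.002],-0.5],[[0.002,-0.012,0.09],[0,0,-0.002],-0.5]]'
python3 -c "
from h import *
go(601,286,137,46.6);print(arm.get_obs()['torque'])"
```

```text
time_s: 19.3
ee_pos: [600.9, 287.1, 146.0]
tool_rot: [0.0, 0.918, 0.396, -0.0]
force: [0.2, 0.5, -5.1]
gripper_width: 0.595
gripper_force: 30.0
shift [-0.0023  0.0028  0.03  ] turn [-0.      0.0001  0.0007] mm [-0.7  0.8  9. ]
[-0.00133408 -0.02264694 -0.00090942]
```

```bash
python3 -m creep '[[[0,0.002,0.006],[0,0,0],-0.5],[[0,0.003,0.012],[0,0,0],-0.5],[[0,0.003,0.018],[0,0,0],-0.5],[[0,0.003,0.023],[0,0,0],-0.5],[[0,0.003,0.028],[0,0,0],-0.5],[[0,0.003,0.028],[0,0,0],-0.5]]'
python3 -m creep '[[[0,0,0.003],[0,0,0],-0.5],[[0,0,0.005],[0,0,0],-0.5],[[0,0,0.007],[0,0,0],-0.5],[[0,0,0.007],[0,0,0],-0.5]]'
python3 -m creep '[[[0,0,0.002],[0,0,0],-0.5],[[0,0,0.004],[0,0,0],-0.5],[[0,0,0.004],[0,0,0],-0.5]]'
```

```text
time_s: 19.9
ee_pos: [601.3, 286.5, 137.5]
tool_rot: [-0.0, 0.918, 0.396, -0.0]
force: [0.3, -0.7, -5.1]
gripper_width: 0.595
gripper_force: 30.0
time_s: 20.3
ee_pos: [601.4, 286.5, 135.6]
tool_rot: [-0.0, 0.918, 0.396, -0.0]
force: [0.1, 0.1, -5.1]
gripper_width: 0.598
gripper_force: 30.0
time_s: 20.6
ee_pos: [601.4, 286.5, 134.4]
tool_rot: [-0.0, 0.918, 0.396, -0.0]
force: [0.4, -0.3, -4.8]
gripper_width: 0.597
gripper_force: 30.0
```

```bash
python3 -m creep '[[[0,0,0.002],[0,0,0],-0.5],[[0,0,0.004],[0,0,0],-0.5],[[0,0,0.004],[0,0,0],-0.5]]'
python3 -m creep '[[[0,0,0.002],[0,0,0],-0.5],[[0,0,0.004],[0,0,0],-0.5],[[0,0,0.004],[0,0,0],-0.5]]'
```

```text
time_s: 20.9
ee_pos: [601.8, 286.4, 133.8]
tool_rot: [0.0, 0.918, 0.396, 0.0]
force: [-1.3, 0.1, -1.7]
gripper_width: 0.592
gripper_force: 30.0
time_s: 21.2
ee_pos: [601.8, 286.4, 133.7]
tool_rot: [0.0, 0.918, 0.396, 0.001]
force: [-1.2, -2.3, 5.2]
gripper_width: 0.597
gripper_force: 30.0
```

Contact came at exactly the predicted height (133.7). I press a touch more, dwell, then check.

```bash
python3 -m creep '[[[0,0,0.003],[0,0,0],-0.5],[[0,0,0.003],[0,0,0],-0.5],[[0,0,0.003],[0,0,0],-0.5],[[0,0,0.003],[0,0,0],-0.5],[[0,0,0.003],[0,0,0],-0.5]]'
python3 - <<'E'
from h import *
print(arm.get_obs()["torque"])
C=np.array([577.9,262.6]);a=np.radians(46.6);u=np.array([np.cos(a),np.sin(a)]);v=np.array([-u[1],u[0]])
for n in("top","scene"):
    p,d,X=cloud(n)
    s=(X[...,:2]-C)@u;t=(X[...,:2]-C)@v;z=X[...,2]
    b=(d>0)&(abs(s)<135)&(abs(t)<33)
    for q in range(-60,130,10):
        k=b&(s>q)&(s<q+10)&(z>60)&(z<105)
        if k.sum()>8: print(n,q,k.sum(),"ztop",round(np.percentile(z[k],97),1),"t",np.round(np.percentile(t[k],[2,98]),1))
E
```

```text
time_s: 21.7
ee_pos: [601.8, 286.5, 133.7]
tool_rot: [0.0, 0.918, 0.396, 0.001]
force: [-3.5, -2.8, 8.0]
gripper_width: 0.6
gripper_force: 30.0
[-0.49562836  0.7845865   0.09965876]
top -60 207 ztop 95.7 t [-27.5  28.3]
top -50 63 ztop 95.6 t [-27.2  26.2]
top -40 170 ztop 89.9 t [-22.2  22.3]
top -30 230 ztop 95.6 t [-27.3  28.2]
top -20 180 ztop 96.3 t [-28.5  27.1]
top -10 157 ztop 95.6 t [-27.2  27. ]
top 0 173 ztop 94.4 t [-26.5  25.7]
top 10 162 ztop 94.2 t [-26.7  25.1]
top 20 133 ztop 93.7 t [-29.9  32.4]
top 30 82 ztop 94.4 t [-22.5  28. ]
top 40 32 ztop 90.2 t [-25.6  27.4]
top 60 21 ztop 83.3 t [-26.8 -20.6]
top 70 11 ztop 84.0 t [-26.8 -22.1]
scene -50 15 ztop 90.2 t [-19.  -11.2]
scene -20 12 ztop 89.6 t [-14.9  27.1]
scene -10 89 ztop 93.2 t [-18.   26.3]
scene 0 17 ztop 92.3 t [-8.2 25.1]
scene 10 72 ztop 91.6 t [-21.1  23.6]
scene 20 126 ztop 93.0 t [-25.2  26.6]
scene 30 147 ztop 99.8 t [-27.1  26.9]
scene 40 231 ztop 102.0 t [-32.2  32.6]
scene 50 145 ztop 91.8 t [-28.9  22.8]
scene 60 113 ztop 92.0 t [-29.   22.1]
scene 70 143 ztop 94.4 t [-30.2  24.3]
scene 80 173 ztop 94.1 t [-30.4  25.2]
scene 90 488 ztop 93.6 t [-29.6  26. ]
```

Both ends read at ring height, but the wrist torque (about 0.6 Nm about the pad axis) suggests the mount end carries the load. I pitch the front down slightly until the torque balances.

```bash
python3 -m creep '[[[0.001,0,0],[0,-0.002,0],-0.5],[[0.002,0,0],[0,-0.005,0],-0.5],[[0.002,0,0],[0,-0.005,0],-0.5],[[0.002,0,0],[0,-0.005,0],-0.5]]'; python3 -c "
from h import *
print(arm.get_obs()['torque'])"
python3 -m creep '[[[0.001,0,0],[0,-0.002,0],-0.5],[[0.002,0,0],[0,-0.005,0],-0.5],[[0.002,0,0],[0,-0.005,0],-0.5],[[0.002,0,0],[0,-0.005,0],-0.5]]'; python3 -c "
from h import *
print(arm.get_obs()['torque'])"
```

```text
time_s: 22.2
ee_pos: [602.2, 287.0, 133.7]
tool_rot: [0.002, 0.918, 0.396, -0.004]
force: [-3.2, -3.1, 9.7]
gripper_width: 0.591
gripper_force: 30.0
[-0.52040769  0.77055582  0.10176607]
time_s: 22.6
ee_pos: [602.7, 287.4, 133.7]
tool_rot: [0.004, 0.918, 0.396, -0.008]
force: [-2.2, -3.4, 7.1]
gripper_width: 0.593
gripper_force: 30.0
[-0.4538965   0.63353097  0.14339643]
```

```bash
python3 -m creep '[[[-0.003,0,0],[0,0.005,0],-0.5],[[-0.008,0,0],[0,0.01,0],-0.5],[[-0.008,0,0],[0,0.01,0],-0.5],[[-0.008,0,0],[0,0.01,0],-0.5]]'; python3 -c "
from h import *
print(arm.get_obs()['torque'])"
python3 -m creep '[[[-0.003,0,0],[0,0,0],-0.5],[[-0.006,0,0],[0,0,0],-0.5],[[-0.006,0,0],[0,0,0],-0.5],[[-0.006,0,0],[0,0,0],-0.5]]'; python3 -c "
from h import *
print(arm.get_obs()['torque'])"
```

```text
time_s: 23.0
ee_pos: [601.6, 286.3, 133.7]
tool_rot: [-0.0, 0.918, 0.396, 0.002]
force: [-1.7, -1.6, 7.4]
gripper_width: 0.596
gripper_force: 30.0
[-0.28141003  0.37496792  0.03305685]
time_s: 23.4
ee_pos: [601.4, 286.0, 133.6]
tool_rot: [-0.001, 0.918, 0.396, 0.004]
force: [1.5, 1.0, 7.1]
gripper_width: 0.597
gripper_force: 30.0
[ 0.21223942 -0.11380877  0.09139637]
```

The torque tracks the axial force (h ≈ 0.2 m), so the support is centred and the lens is seated at both ends. I release slowly and go up.

```bash
python3 -m creep '[[[0.002,0,0],[0,0,0],0.15],[[0.002,0,0],[0,0,0],0.22],[[0.002,0,0],[0,0,0],0.26],[[0.002,0,0],[0,0,0],0.32],[[0.002,0,0],[0,0,0],0.42],[[0.002,0,0],[0,0,0],0.55],[[0.002,0,0],[0,0,0],0.63],[[0.002,0,0],[0,0,0],0.63]]'
python3 -m creep '[[[0,0,-0.02],[0,0,0],0.63],[[0,0,-0.06],[0,0,0],0.63],[[0,0,-0.14],[0,0,0],0.63],[[0,0,-0.26],[0,0,0],0.63],[[0,0,-0.4],[0,0,0],0.63],[[0,0,-0.5],[0,0,0],0.63],[[0,0,-0.5],[0,0,0],0.63]]'
python3 -m creep '[[[-0.1,0.15,0],[0,0,0],0.63],[[-0.2,0.3,0],[0,0,0],0.63],[[-0.3,0.45,0],[0,0,0],0.63],[[-0.4,0.6,0],[0,0,0],0.63],[[-0.4,0.6,0],[0,0,0],0.63],[[-0.4,0.6,0],[0,0,0],0.63],[[-0.4,0.6,0],[0,0,0],0.63]]'
python3 - <<'E'
from h import *
C=np.array([577.9,262.6]);a=np.radians(46.6);u=np.array([np.cos(a),np.sin(a)]);v=np.array([-u[1],u[0]])
p,d,X=cloud("top");cv2.imwrite("pics/t8.png",cv2.resize(p[120:290,120:340,::-1].astype(np.uint8),None,fx=3.4,fy=3.4))
s=(X[...,:2]-C)@u;t=(X[...,:2]-C)@v;z=X[...,2]
b=(d>0)&(abs(s)<135)&(abs(t)<33)
print("lens s",np.round(np.percentile(s[b&(z>75)&(s>-44)],[.5,99.5]),1))
for q in range(-120,130,20):
    k=b&(s>q)&(s<q+10)&(z>60)
    if k.sum()>8: print(q,k.sum(),"ztop",round(np.percentile(z[k],97),1),"t",np.round(np.percentile(t[k],[2,98]),1))
E
```

```text
time_s: 24.2
ee_pos: [599.8, 284.7, 131.1]
tool_rot: [-0.0, 0.918, 0.396, -0.0]
force: [-0.0, 0.4, -0.5]
gripper_width: 0.81
gripper_force: 0.0
time_s: 24.9
ee_pos: [601.8, 286.2, 288.6]
tool_rot: [-0.001, 0.918, 0.396, 0.007]
force: [0.2, 0.4, 0.5]
gripper_width: 0.815
gripper_force: 0.0
time_s: 25.6
ee_pos: [647.9, 76.1, 281.2]
tool_rot: [-0.001, 0.918, 0.397, 0.0]
force: [-0.4, 1.7, 0.2]
gripper_width: 0.816
gripper_force: 0.0
lens s [-33.9  96. ]
-120 250 ztop 91.7 t [-25.2  26.1]
-100 178 ztop 94.5 t [-25.8  27. ]
-80 181 ztop 94.6 t [-26.7  26.5]
-60 201 ztop 95.8 t [-27.4  28.4]
-40 169 ztop 89.3 t [-22.2  22.3]
-20 188 ztop 96.3 t [-28.5  27.5]
0 167 ztop 94.4 t [-26.7  25.9]
20 172 ztop 94.7 t [-27.   26.2]
40 166 ztop 94.5 t [-26.5  25.7]
60 192 ztop 94.4 t [-27.9  27.6]
80 176 ztop 96.3 t [-28.6  28. ]
```

View pics/t8.png

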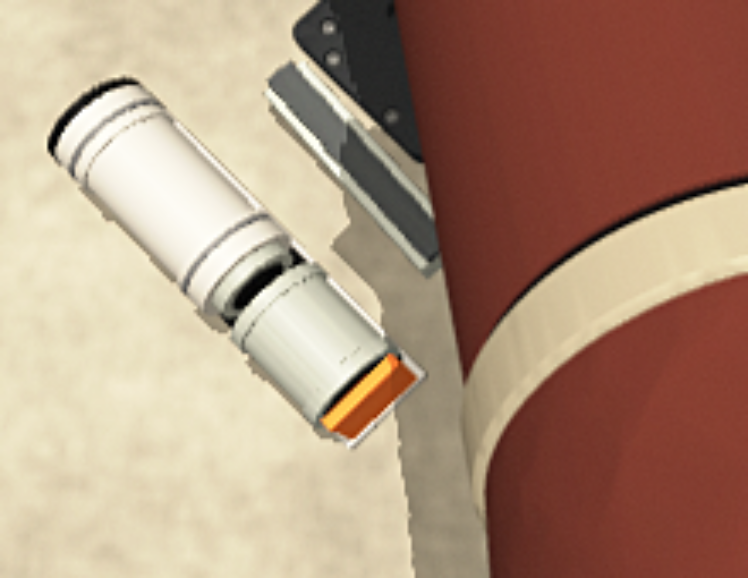

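The lens lies level in the groove (from (90,110) to (255,285) in the crop). Its mount faces the ring, there is a gap at each end, and the ring is at the stop. The robot is clear, so I hand in.

```bash
python3 -c "
from cell import arm
print(arm.sign_off())"
```

```text
the job is handed in; nothing more can be done
None
```

The ring is against the orange stop, and the white lens is settled in the rest of the groove with its mount end towards the ring. I let go only once it was fully seated and handed the job in at about 26 s; the verdict wasn't shown.

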